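Slide a flanged drying canister into its slotted bracket

ROBOT

A 6-joint arm with a two-finger parallel gripper is mounted at the origin on the work surface. World frame = base frame: x ahead of the robot, y to its left, z up, the work surface at z = 0. Lengths are in mm, angles in rad, forces in N, time in s.
With the tool pointing down it reaches from about 275 to 750 mm from the base axis. Payload 10.2 kg.
Tool frame: the origin (TCP) lies at the very end of the fingers, on their centre line; the grasp point (between the pads) lies 19 mm behind it (ctrl.hold_point_z is the distance from the TCP to the grasp point, in mm); z points along the fingers, y is the direction in which the jaws open and shut (so a half turn about z gives the same grasp; the last joint's range is limited). The gripper opens to 85 mm and grips with 20 to 120 N. Pads are 22 mm wide; open, the fingers measure 114 mm over their backs; the gripper's body (76 mm by 85 mm) begins 54 mm behind the grasp point. The pads swing forward as they close: fully open they stand 13 mm farther back than shut.
Start: joints at [1.125, 0.313, 1.498, -0, 1.331, -0.223], TCP at [116.017, 512.027, 231.294] pointing down, gripper open.
Joint ranges: [-2.94, 2.94], [-0.97, 2.17], [0.19, 2.56], [-1.23, 4.37], [0.02, 3.11], [-2.88, 2.88]. Speed limits (rad/s): [2.39, 2.39, 3.01, 3.14, 3.14, 3.14].

INTERFACE

Orientations are given as a unit quaternion [w, x, y, z].
In Python, from rig import readout, cams, workorder, spotter, ctrl gives the robot as it stands.
- The arm moves only by the tool step_arm, never from a script. Its argument "plan" is text: rows parted by semicolons, each of 5 numbers parted by spaces: the shift along the tool's x, y, z in cm, then the turn about the tool's z in degrees, then the opening in per cent of the stroke, from 0 (shut) to 100 (fully open). In form: x y z twist gripper; .... A call has 1 to 10 rows; each row is the pose to reach, as a shift and turn from the pose commanded when the call began, along the tool's axes at that moment; what a row does not reach only later rows make up. A row lasts 1/10 s, in which the tool goes at most 50 mm and 8.59 degrees, less where a joint would pass 70% of its speed; a pose out of reach is approached as far as the arm can. A call with a gripper value outside its range is refused whole. The fingers move at their own pace and stop on an object; "grip_force" is the grip in N (left out, the last holds). Time passes only in rows, so rows that repeat a pose let the fingers close. It gives the time, the measured TCP pose, the force and the opening at its end, in the units of the state.
- readout.sense(): the state, without advancing time (a new reading comes with each control period).
- cams.capture(name): name is "scene" or "side" or "wrist"; returns (picture, depth): 420x560x3 uint8, red, green, blue; 420x560 float32, mm along the optical axis (not along the pixel's ray), 0 where there is no reading.
- cams.camera_info(name): a dict with "vfov" (degrees; the focal length in pixels is half the picture's height over the tangent of half this angle, whatever the lens; pixels are square), "cx", "cy" (the principal point, pixels), "rvec" (rotation vector, rad) and "tvec" (3), from world to camera coordinates, as OpenCV has them. Camera axes: x right, y down, z forward; pixel columns grow to the right and rows downward; lengths in mm; the calibration is good to about 2 mm. A picture is of the moment at which its call begins: read the wrist's pose just before it. camera_info takes no time and is no camera call; for the wrist camera it gives the pose at the moment of the call.
- workorder.finish_job(): hands the job in, once; it reports no verdict.
Trained networks look in the newest picture that a camera, given by its name, has taken for a name from the list of things; names that differ only in an ending like _2 or _b are one class to them, and where a whole thing is asked for, a point or a joint stands for the part that bears it (a point fixed in the world has none). Each returns a list of dicts, best first, with "conf" (0 to 1); they miss things now and then, are a little off and sometimes report something else, mostly with a low value. They report only what shows in the picture. A call takes as long as a camera call. They do not tell look-alikes from the thing itself.
- spotter.regions_of(camera, target): "pixels" (420x560 bool, what is visible of it) and "extent" ([centre column, centre row, width, height] in pixels, round what is visible of it).
The state is a dict: "time_s": time; "joints": joint angles; "dq": joint speeds; "tau": joint torques, N m; "eef_pos": TCP position; "ee_rot": TCP orientation; "force": force on the tool from outside, world axes, zero at the start; "wrist_torque": the same for the moment, N m; "grip_width": opening from 0.0 (shut) to 1.0 (fully open).
Only numpy, scipy, OpenCV 4.12 (cv2) and the standard library are available. Lean on these libraries where they do the work, as an engineer would, in place of code of your own. Each camera call takes 0.05 s, during which the arm holds its last target. There are 200 camera calls.

TASK

Push the orange-and-white drying canister upright along the bench into the open mouth of the slotted bracket, so that its collar runs under the slotted plate, and on until it is fully home against the depth stop under the plate. The stop is set differently every time, so feel for it and press gently, do not ram it. Do not lift or tip the canister, leave all the other things where they are, and let go at the end.

Things in the scene. Friction and masses are not known exactly. Their poses are not given: they have to be found in the camera images.
- canister: Loose squat canister standing upright on the bench, about 0.45 kg, too wide to grip: orange body 96 mm in diameter up to 38 mm high, white collar (flange) 112 mm in diameter from 38 to 46 mm, white neck 88 mm in diameter from 46 to 74 mm. A level push meets the collar's rim. Slides at about 2 to 6 N without tipping. Origin: centre of its underside; z up; its turn about z does not matter.
- canister_center (a point): Point on the canister's axis, 38 mm above its underside.
- bracket: Slotted bracket fixed to the bench: blue cheeks (146 mm apart inside) and feet, 218 mm wide, 131 mm long, carrying a bare-metal slotted plate, underside 49 mm and top 57 mm above the bench. Origin: on the bench on the slot's centre line, under the plate's front edge. +x points level into the slot, the direction of insertion; z up. The canister goes in along y = 0.
- slot (a point): On the slot's centre line, 24 mm behind the plate's front edge, level with the plate's underside (49 mm up): where the canister's axis is when home, give or take 14 mm along the slot. The slot is 94 mm wide for the 88 mm neck; its mouth flares to about 110 mm at the front edge. At home the rear of the collar still stands at least 18 mm out in front of the plate, so pushing fingers need not go under it.
- feeler (a joint): Brass pin with red tail in the face of the depth stop, a rigid dark block under the plate that meets the collar's rim; the stop's place is not reported. 0: pin stands 6 mm out of the stop's face. 0.006 m: flush, collar hard against the stop (limit 0.007). Spring under 1 N: yields easily, does not push the canister back. Reads 0 until the collar is within 6 mm of home.
- flask: Conical clear glass flask, 76 mm wide, 110 mm tall; a bystander to be left alone. Origin: centre of its underside.
- beaker: Clear glass beaker, 64 mm wide, 85 mm tall; a bystander to be left alone. Origin: centre of its underside.
- cork_ring: Cork ring, 110 mm wide, 25 mm high; a bystander to be left alone. Origin: centre of its underside.
- reagent_jar: Amber jar with red cap, 60 mm wide, 75 mm tall; a bystander to be left alone. Origin: centre of its underside.
- wash_bottle: White bottle with blue cap, 66 mm wide, 150 mm tall; a bystander to be left alone. Origin: centre of its underside.
- spatula: Lying spatula, 190 mm long; a bystander to be left alone. Origin: centre of its underside.
- stopper: Dark rubber stopper, 28 mm wide, 30 mm tall; a bystander to be left alone. Origin: centre of its underside.
There are look-alikes about, which are no part of the job. Leave any turquoise look-alike of the canister alone.

How it is judged (in metres and radians):
At the end, for the whole second after the job is handed in: The canister stands upright on the bench (within 0.06 rad), at rest, on the bracket's centre line within 9 mm, its collar under the slotted plate and within 1.8 mm of the depth stop, so that the feeler pin is pressed in by more than 4.2 mm (value of joint feeler above 0.0042 m and x of canister in the frame of bracket above 0.004 m and y of canister in the frame of bracket between -0.009 and 0.009 m and angle between canister's own z axis and vertical below 0.06 rad and height (world z) of canister below 0.005 m and linear speed of canister below 0.01 m/s); the robot touches nothing.
It fails at once if the canister is rammed: more than 28 N between it and the bracket or its stop (contact force between canister and bracket above 28 N).
It fails at once if the canister is lifted more than 15 mm off the bench (height (world z) of canister above 0.015 m).
It fails at once if the canister is tipped by more than 0.25 rad (angle between canister's own z axis and vertical above 0.25 rad).
It fails at once if a bystander is moved by more than 20 mm (distance of any of flask, beaker, cork_ring, reagent_jar, wash_bottle, spatula, stopper from where it was at the start of the episode above 0.02 m).
It also fails if it takes over 54 s, if anything falls off the work surface, if the arm or the gripper's body presses on something with over 40 N, if the wrist force passes 120 N, or if a joint passes its speed limit or range.

## Working session

There is one attempt and no reset: what is moved stays moved. The work goes in short steps, Python scripts to look and compute and a tool call to move; the robot and the scene stay as the last step left them, time stands still between calls to the robot, and variables do not carry over. Pictures are saved under pics/ and viewed, about 8 in all and at most 12, crops included, and the job is handed in when it is done.

Besides the shell and the picture viewer there is one more tool, called after "Emit:" as name(argument=value, ...) on one line, values as JSON. step_arm: Moves the arm, as the interface text tells. Its arguments: {"type":"object","properties":{"plan":{"type":"string"},"grip_force":{"type":"number"}},"required":["plan"]}

```bash
mkdir -p pics
cat > h.py <<'E'
import numpy as np, cv2
from rig import readout, cams, workorder, spotter, ctrl
def cam(n):
    i=cams.camera_info(n); f=210/np.tan(np.radians(i['vfov'])/2)
    R=cv2.Rodrigues(np.array(i['rvec'],float))[0]; return f,i['cx'],i['cy'],R,np.array(i['tvec'],float).ravel(),i
def world(n,d,us,vs,C=None):
    f,cx,cy,R,t,_=C or cam(n); z=d[vs,us]
    p=np.stack([(us-cx)/f*z,(vs-cy)/f*z,z],-1); return (p-t)@R
def proj(n,P,C=None):
    f,cx,cy,R,t,_=C or cam(n); q=np.atleast_2d(P)@R.T+t; return np.c_[q[:,0]/q[:,2]*f+cx,q[:,1]/q[:,2]*f+cy]
def save(name,im): cv2.imwrite('pics/'+name,cv2.cvtColor(im,cv2.COLOR_RGB2BGR))
E
python3 - <<'E'
from h import *
print({k:cam(k)[5] for k in('scene','side')})
ims=[]
for n in('scene','side'):
    im,d=cams.capture(n); np.savez('/tmp/'+n,im=im,d=d); ims.append(im)
    for o in('canister','bracket','feeler','flask','beaker','cork_ring','reagent_jar','wash_bottle','spatula','stopper'):
        for r in spotter.regions_of(n,o)[:2]:
            v,u=np.nonzero(r['pixels']&(d>0)); p=world(n,d,u,v)
            print(n,o,round(r['conf'],2),np.round(r['extent']),len(u),np.round(np.percentile(p,[2,50,98],axis=0)).tolist() if len(u) else '')
save('a_scene.png',ims[0]);save('a_side.png',ims[1])
print(readout.sense())
E
```

```text
{'scene': {'vfov': 53.10573318466352, 'cx': 269.4013876984913, 'cy': 208.52387446162214, 'rvec': array([ 1.52396592,  2.08066561, -0.78378039]), 'tvec': array([ 197.55626237, -342.60964688, 1469.10046677])}, 'side': {'vfov': 47.48868102446542, 'cx': 277.41231577311265, 'cy': 205.30858467225502, 'rvec': array([ 2.07303828, -0.28655495,  0.1362881 ]), 'tvec': array([-539.06115125,  117.58828029, 1323.14566745])}}
scene canister 0.96 [238. 195.  41.  42.] 1366 [[482.0, -187.0, 5.0], [543.0, -130.0, 65.0], [572.0, -90.0, 79.0]]
scene canister 0.81 [178. 169.  40.  42.] 1276 [[418.0, -387.0, 3.0], [484.0, -329.0, 59.0], [514.0, -291.0, 80.0]]
scene bracket 0.87 [350. 229.  56.  80.] 3229 [[431.0, 104.0, 5.0], [570.0, 175.0, 57.0], [621.0, 229.0, 62.0]]
scene feeler 0.67 [348. 228.  61.  76.] 3252 [[432.0, 102.0, 5.0], [570.0, 175.0, 57.0], [621.0, 229.0, 62.0]]
scene feeler 0.67 [439. 287.  74.  64.] 1235 [[571.0, 320.0, 2.0], [636.0, 423.0, 6.0], [683.0, 476.0, 22.0]]
scene flask 0.59 [166. 253.  32.  50.] 1005 [[737.0, -273.0, 3.0], [771.0, -228.0, 47.0], [792.0, -204.0, 113.0]]
scene b
[... 2011 characters left out ...]
.0], [765.0, -116.0, 31.0]]
{'time_s': 1.1, 'joints': array([ 1.12461098e+00,  3.12888287e-01,  1.49768504e+00,  5.69903289e-05,
        1.33100603e+00, -2.23436269e-01]), 'dq': array([-0.00016076, -0.00053524, -0.00075263,  0.00099702, -0.00082033,
       -0.00014259]), 'tau': array([ 2.37742359e-03, -4.12180352e+01, -2.59902334e+01, -1.10300621e-04,
        6.38558322e-04,  4.82100495e-05]), 'eef_pos': array([116.00056037, 512.03740437, 231.30581079]), 'ee_rot': array([-2.39589596e-05,  1.11151155e-01,  9.93803512e-01,  1.53726964e-05]), 'force': array([-0.07045737,  0.13702472,  0.2509278 ]), 'wrist_torque': array([ 0.02840292, -0.03747415, -0.01627431]), 'grip_width': 1.0034599852721715}
```

```bash
python3 -c "
import cv2;a=cv2.imread('pics/a_scene.png');b=cv2.imread('pics/a_side.png');cv2.imwrite('pics/a1.png',cv2.resize(cv2.vconcat([a,b]),(400,600))) "
```

```text
(no output)
```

View pics/a_scene.png

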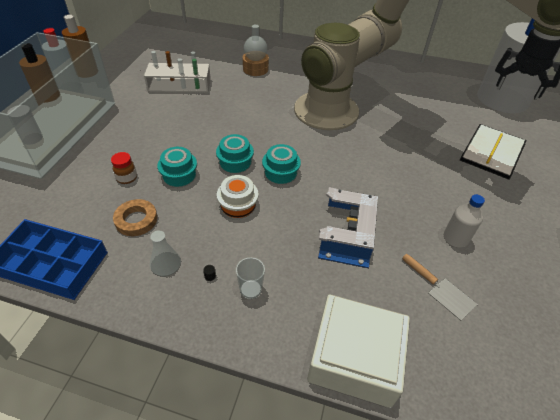

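View pics/a_side.png

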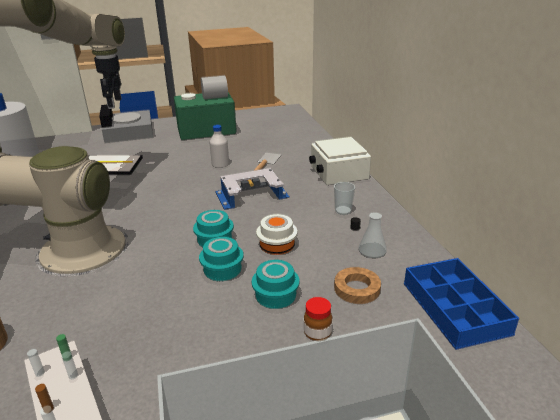

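The scene shows the orange/white canister at (238,195), with turquoise look-alikes around it. The bracket is at (350,229) and its mouth faces the canister. Next I'll fit their geometry from the depth images.

```bash
python3 - <<'E'
from h import *
from scipy.optimize import least_squares
Z={}
G=np.mgrid[0:420,0:560]
for n in('scene','side'):
    f=np.load('/tmp/%s.npz'%n); im,d=f['im'],f['d']; v,u=[g.ravel() for g in G]; k=d[v,u]>0; u,v=u[k],v[k]
    p=world(n,d,u,v); c=im[v,u].astype(int); Z[n]=(p,c)
    # bench z
    q=(abs(p[:,0]-500)<60)&(abs(p[:,1])<60); print(n,'bench',np.median(p[q,2]))
    b0=np.median(p[q,2])
    # collar+neck top of canister: white
    w=(c.min(1)>110)&(np.ptp(c,axis=1)<60)
    m=w&(np.hypot(p[:,0]-532,p[:,1]+138)<75)&(p[:,2]>b0+66)
    def fit(P,r): return least_squares(lambda s:np.hypot(P[:,0]-s[0],P[:,1]-s[1])-r,[532,-138]).x
    P=p[m]; print(' neck top n',m.sum(),'bbox',P[:,:2].min(0),P[:,:2].max(0))
    print(' minEnclosing',cv2.minEnclosingCircle(P[:,:2].astype(np.float32)))
    m=(np.hypot(p[:,0]-532,p[:,1]+138)<75)&(abs(p[:,2]-b0-45)<5); print(' collar',m.sum(),cv2.minEnclosingCircle(p[m][:,:2].astype(np.float32)))
    # plate
    m=(abs(p[:,0]-520)<130)&(abs(p[:,1]-165)<110)&(abs(p[:,2]-b0-57)<5)
    P=p[m]; print(' plate',m.sum(),cv2.minAreaRect(P[:,:2].astype(np.float32)))
    m2=(abs(p[:,0]-520)<130)&(abs(p[:,1]-165)<110)&(c[:,2]>c[:,0]+40)&(p[:,2]<b0+60)
    print(' blue',m2.sum(),cv2.minAreaRect(p[m2][:,:2].astype(np.float32)))
    # top-down map
    M=np.zeros((400,400,3),np.uint8)
    s=(p[:,0]>350)&(p[:,0]<750)&(p[:,1]>-250)&(p[:,1]<350)&(p[:,2]>b0+3)
    M=np.zeros((400,600,3),np.uint8); ix=(p[s,0]-350).astype(int); iy=(p[s,1]+250).astype(int); M[ix,iy]=c[s]
    Z[n]=M
save('top.png',np.vstack([Z['scene'],Z['side']])[:,:,:])
E
python3 -c "
import cv2;a=cv2.imread('pics/top.png');cv2.imwrite('pics/top2.png',cv2.resize(cv2.dilate(a,None),(600,600)))"
```

```text
scene bench 2.099253068081733
 neck top n 456 bbox [ 475.53867064 -180.9340092 ] [564.60162189 -95.16210355]
 minEnclosing ((519.2730712890625, -138.67047119140625), 45.370758056640625)
 collar 346 ((521.262939453125, -136.562255859375), 55.99981689453125)
 plate 1829 ((513.1026611328125, 160.77011108398438), (181.91445922851562, 134.6404266357422), 3.998897075653076)
 blue 929 ((530.70458984375, 167.33383178710938), (187.4049530029297, 122.8827896118164), 3.188225507736206)
side bench -1.346182673790431
 neck top n 389 bbox [ 475.54615182 -185.57126717] [561.83499135 -94.48611853]
 minEnclosing ((519.6784057617188, -140.2790985107422), 46.466712951660156)
 collar 294 ((519.365966796875, -142.05477905273438), 57.80448532104492)
 plate 697 ((513.7928466796875, 159.877685546875), (180.7871856689453, 143.58798217773438), 5.753330707550049)
 blue 344 ((513.7825317382812, 161.47853088378906), (217.5190887451172, 132.71536254882812), 4.067246437072754)
```

View pics/top2.png

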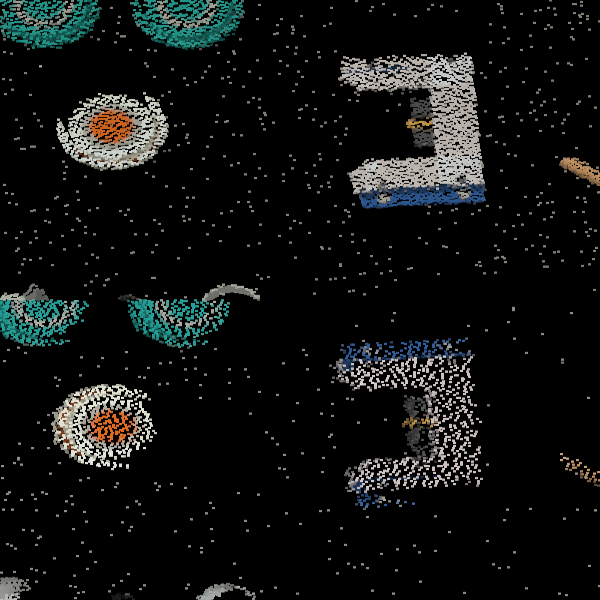

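The maps give these estimates:
- **Bracket:** origin about (518,95), insertion heading about 94°.
- **Canister:** about (520,-139), roughly 14 mm off the slot line.

I'll go above a point behind the canister, turn the jaws across the slot and half close them into a two-finger cradle.

Emit:
step_arm(plan="-55.7 -62.8 0 73 47;-55.7 -62.8 0 73 47;-55.7 -62.8 0 73 47;-55.7 -62.8 0 73 47;-55.7 -62.8 0 73 47;-55.7 -62.8 0 73 47;-55.7 -62.8 0 73 47;-55.7 -62.8 0 73 47;-55.7 -62.8 0 73 47;-55.7 -62.8 0 73 47")

```text
time_s: 2.1
eef_pos: [357.5, 71.8, 231.7]
ee_rot: [0.0, 0.681, 0.732, 0.0]
force: [1.3, 0.9, 0.4]
grip_width: 0.467
```

Emit:
step_arm(plan="-30.5 14 0 0 47;-30.5 14 0 0 47;-30.5 14 0 0 47;-30.5 14 0 0 47;-30.5 14 0 0 47;-30.5 14 0 0 47;-30.5 14 0 0 47;-30.5 14 0 0 47;-30.5 14 0 0 47")

```text
time_s: 3.0
eef_pos: [518.9, -220.0, 230.8]
ee_rot: [-0.001, 0.681, 0.733, -0.0]
force: [-0.6, 0.2, -0.5]
grip_width: 0.467
```

Run:
```python
from h import *
s=readout.sense();print(s['eef_pos'],s['ee_rot'],s['grip_width'],s['force'])
C=cam('wrist');im,d=cams.capture('wrist');save('w1.png',im);np.savez('/tmp/w1',im=im,d=d,R=C[3],t=C[4])
v,u=np.nonzero(d>0);p=world('wrist',d,u,v,C);c=im[v,u].astype(int)
print(-C[3].T@C[4],C[3][2])
for nm,cx,cy,lo,hi in(('neck',520,-139,70,80),('collar',520,-139,42,50),('plate',513,160,52,62)):
    m=(abs(p[:,0]-cx)<115)&(abs(p[:,1]-cy)<(70 if nm!='plate' else 100))&(p[:,2]>lo)&(p[:,2]<hi)
    if nm!='plate': m&=np.hypot(p[:,0]-cx,p[:,1]-cy)<75
    if m.sum()>20: print(nm,m.sum(),cv2.minEnclosingCircle(p[m][:,:2].astype(np.float32)),cv2.minAreaRect(p[m][:,:2].astype(np.float32)))
```

```text
[ 518.92485972 -220.04219257  230.75866647] [-5.79973824e-04  6.80750295e-01  7.32515324e-01 -1.15378948e-05] 0.4670977698965221 [-0.64888941  0.21774156 -0.47619403]
[ 514.12147235 -151.18587246  373.32256452] [ 0.01730314 -0.26723774 -0.96347527]
neck 10544 ((518.6146240234375, -137.04434204101562), 43.926212310791016) ((518.6874389648438, -136.97222900390625), (87.05390167236328, 87.16503143310547), 64.32823944091797)
collar 3951 ((518.6738891601562, -136.8982391357422), 56.00773620605469) ((518.51318359375, -136.87802124023438), (110.8001708984375, 111.0706558227539), 56.20622253417969)
```

View pics/w1.png

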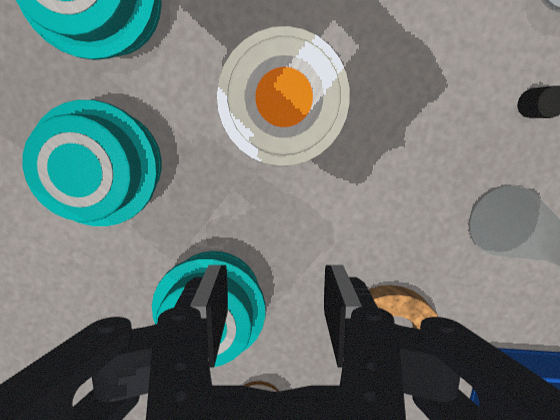

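The wrist view shows the canister at (284,96), which puts its centre at (518.6,-137.0). Nothing lies under the fingers at the descent point; the nearest turquoise canister, at (210,300), is about 60 mm further back. I'll descend behind the canister, centred on its axis.

Emit:
step_arm(plan="0 0.6 -0 0 47;0 0.6 5 0 47;0 0.6 10 0 47;0 0.6 15 0 47;0 0.6 19 0 47;0 0.6 21 0 47;0 0.6 21 0 47")

```text
time_s: 3.75
eef_pos: [524.0, -217.8, 19.1]
ee_rot: [-0.002, 0.68, 0.733, -0.0]
force: [-0.7, 0.2, 1.6]
grip_width: 0.466
```

Emit:
step_arm(plan="0.4 0 0 0 47;0.8 0 0 0 47;1.1 0 0 0 47;1.4 0 0 0 47;1.7 0 0 0 47;2 0 0 0 47;2.3 0 0 0 47;2.6 0 0 0 47;2.9 0 0 0 47;3.2 0 0 0 47")

```text
time_s: 4.75
eef_pos: [522.9, -187.6, 21.5]
ee_rot: [0.0, 0.681, 0.733, 0.0]
force: [1.4, -3.4, 2.7]
grip_width: 0.47
```

```bash
cat > look.py <<'E'
from h import *
import sys
s=readout.sense();print(s['time_s'],s['eef_pos'],s['ee_rot'],s['grip_width'],s['force'])
C=cam('wrist');im,d=cams.capture('wrist');save(sys.argv[1],im);np.savez('/tmp/w',im=im,d=d)
v,u=np.nonzero(d>0);p=world('wrist',d,u,v,C);c=im[v,u].astype(int)
e=s['eef_pos'];ok=(p[:,1]>e[1]+18)
w=(c.min(1)>60)&(np.ptp(c,axis=1)<80)
m=ok&(p[:,2]>70)&(p[:,2]<79)&(np.hypot(p[:,0]-e[0],p[:,1]-e[1]-63)<60)
print('neck',m.sum(),cv2.minEnclosingCircle(p[m][:,:2].astype(np.float32)))
m=(p[:,1]>60)&(p[:,1]<260)&(p[:,2]>53)&(p[:,2]<62)&(abs(p[:,0]-515)<110)
P=p[m]; print('plate',m.sum())
if m.sum()>500:
    print(cv2.minAreaRect(P[:,:2].astype(np.float32)))
    a=np.radians(4.);X=np.c_[(P[:,0]-518)*-np.sin(a)+(P[:,1]-95)*np.cos(a),(P[:,0]-518)*-np.cos(a)+(P[:,1]-95)*-np.sin(a)]
    print('front edge x by y-bin (bracket est frame):')
    for b in list(range(-85,-50,10))+list(range(50,85,10)):
        k=abs(X[:,1]-b-5)<5
        if k.sum()>20: print(b+5,round(np.percentile(X[k,0],1),1))
    print('slot edges y by x-bin')
    for b in range(0,110,10):
        k=abs(X[:,0]-b-5)<5; r=X[k&(X[:,1]<0),1]; l=X[k&(X[:,1]>0),1]
        if len(r)>20 and len(l)>20: print(b+5,np.round([np.percentile(r,99),np.percentile(l,1),np.percentile(r,1),np.percentile(l,99)],1))
E
python3 look.py w2.png
```

```text
4.75 [ 522.90243757 -187.63673492   21.53609387] [4.50647867e-04 6.80537172e-01 7.32713419e-01 1.24193000e-05] 0.4695051379824204 [ 1.37539657 -3.4419193   2.65992806]
neck 91330 ((518.2040405273438, -123.48348236083984), 43.72394943237305)
plate 0
```

View pics/w2.png

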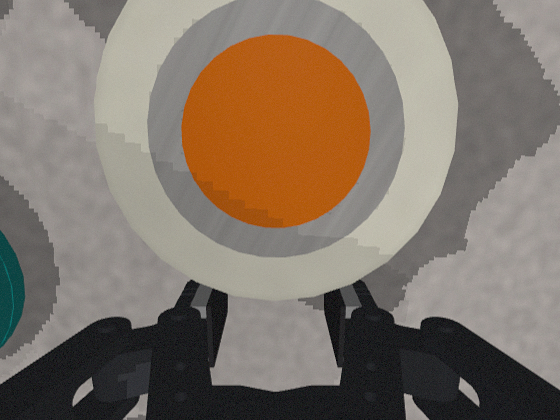

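Both fingers touch the collar (at about (205,290) and (340,290)), and the canister is centred in the cradle with 3.4 N of push. I'll push it on, drifting 15 mm across to get onto the slot line.

Emit:
step_arm(plan="0.4 0.03 0 0 47;0.9 0.09 0 0 47;1.5 0.16 0 0 47;2.1 0.23 0 0 47;2.7 0.3 0 0 47;3.3 0.37 0 0 47;3.9 0.44 0 0 47;4.5 0.51 0 0 47;5.1 0.58 0 0 47;5.7 0.65 0 0 47")

```text
time_s: 5.8
eef_pos: [525.0, -129.8, 21.3]
ee_rot: [0.0, 0.68, 0.733, -0.0]
force: [0.3, -4.8, 4.5]
grip_width: 0.467
```

Emit:
step_arm(plan="0.6 0.07 0 0 47;1.2 0.14 0 0 47;1.8 0.21 0 0 47;2.4 0.28 0 0 47;3 0.35 0 0 47;3.6 0.42 0 0 47;4.2 0.49 0 0 47;4.8 0.56 0 0 47;5.4 0.63 0 0 47;6 0.7 0 0 47")

```text
time_s: 6.8
eef_pos: [527.5, -69.4, 21.3]
ee_rot: [-0.0, 0.681, 0.733, -0.0]
force: [-0.4, -4.7, 3.7]
grip_width: 0.469
```

Emit:
step_arm(plan="0.6 0.05 0 0 47;1.2 0.1 0 0 47;1.6 0.15 0 0 47;2 0.15 0 0 47;2 0.15 0 0 47")

```text
time_s: 7.3
eef_pos: [527.4, -49.1, 21.1]
ee_rot: [-0.0, 0.68, 0.733, 0.0]
force: [0.0, -0.1, 0.6]
grip_width: 0.467
```

Emit:
step_arm(plan="-1 0 0 0 47;-2.5 0 0 0 47;-2.5 0 -5 0 47;-2.5 0 -10 0 47;0 0 -15 0 47;3 0 -20 0 47;3 0 -20 0 47;3 0 -20 0 47")

```text
time_s: 8.1
eef_pos: [525.9, -20.2, 222.6]
ee_rot: [0.001, 0.68, 0.733, 0.001]
force: [-1.3, 0.5, -0.5]
grip_width: 0.473
```

```bash
python3 look.py w3.png
```

```text
8.1 [525.85828565 -20.16258276 222.59923553] [0.00127204 0.6802501  0.73297859 0.0007528 ] 0.4734527386927987 [-1.28863339  0.53157691 -0.50733415]
neck 7563 ((522.3441162109375, 15.568777084350586), 43.74788284301758)
plate 4916
((517.26416015625, 113.4094467163086), (178.58473205566406, 36.29405975341797), 4.111342430114746)
front edge x by y-bin (bracket est frame):
-80 3.9
-70 3.0
-60 1.9
-50 15.0
55 6.7
65 1.3
75 3.7
85 3.7
slot edges y by x-bin
5 [-58.8  57.5 -89.2  88.1]
15 [-48.5  47.4 -89.1  88.1]
25 [-47.4  46.2 -88.1  87.1]
35 [-47.5  46.6 -86.9  85.7]
```

View pics/w3.png

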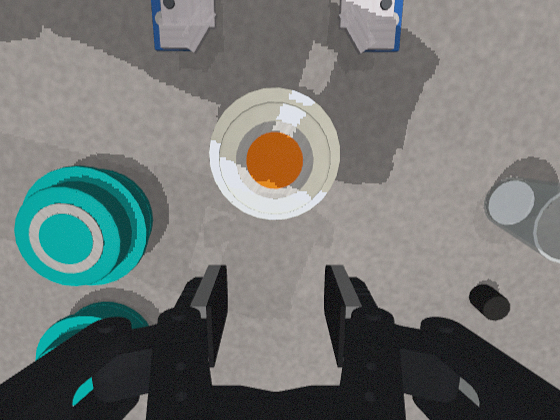

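The wrist view shows the mouth jaws at (185,30) and (372,30) and the canister at (274,153). The plate fit confirms the 4° heading. The front edge is about 1.5 mm further in than my estimate, and the canister is only about 1.8 mm off the centre line. I'll go back down and push to just short of the earliest possible home.

Emit:
step_arm(plan="-3 0 4 0 47;-5.5 0 8 0 47;-5.5 0 12 0 47;-5.5 0 16 0 47;-5.5 0 20 0 47;-5.5 0 20 0 47;-4.5 0 20 0 47;-3.7 0 20 0 47;-3.2 0 20 0 47;-2.8 0 20 0 47")

```text
time_s: 9.15
eef_pos: [528.0, -47.5, 22.6]
ee_rot: [0.001, 0.68, 0.733, 0.0]
force: [-0.6, -3.8, 1.8]
grip_width: 0.472
```

Emit:
step_arm(plan="0.4 0.02 0 0 47;0.8 0.06 0 0 47;1.2 0.1 0 0 47;1.6 0.14 0 0 47;2 0.18 0 0 47;2.4 0.18 0 0 47;2.8 0.18 0 0 47;3.2 0.18 0 0 47;3.6 0.18 0 0 47;3.8 0.18 0 0 47")

```text
time_s: 10.15
eef_pos: [526.3, -9.4, 21.3]
ee_rot: [-0.0, 0.68, 0.733, 0.0]
force: [0.2, -3.9, 3.3]
grip_width: 0.467
```

```bash
python3 look.py w4.png
```

```text
10.15 [526.2922392   -9.35610504  21.2600973 ] [-8.05587242e-05  6.80404566e-01  7.32836694e-01  7.00675354e-07] 0.4668649228792697 [ 0.17949669 -3.93790735  3.33022376]
neck 91699 ((521.5808715820312, 54.647464752197266), 43.71733474731445)
plate 0
```

View pics/w4.png

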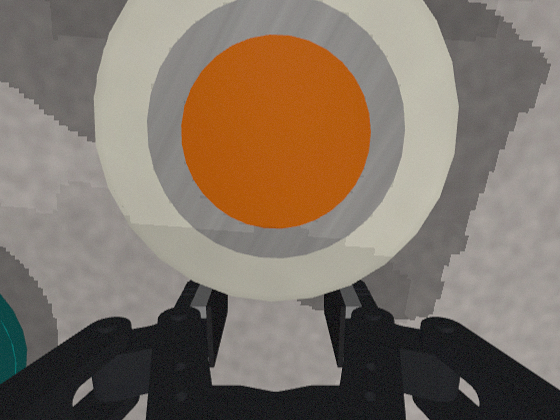

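The canister is centred in the cradle with its neck at the mouth: 42 mm short of the plate edge and 0.2 mm off centre. I'll push straight on, then slow down.

Emit:
step_arm(plan="0.4 0 0 0 47;0.8 0 0 0 47;1.2 0 0 0 47;1.6 0 0 0 47;2 0 0 0 47;2.4 0 0 0 47;2.8 0 0 0 47;3.2 0 0 0 47")

```text
time_s: 11.0
eef_pos: [523.9, 22.5, 21.2]
ee_rot: [-0.0, 0.68, 0.733, -0.0]
force: [1.2, -4.0, 2.9]
grip_width: 0.467
```

Emit:
step_arm(plan="0.2 0 0 0 47;0.4 0 0 0 47;0.6 0 0 0 47;0.8 0 0 0 47;1 0 0 0 47;1.1 0 0 0 47;1.2 0 0 0 47;1.3 0 0 0 47")

```text
time_s: 11.8
eef_pos: [523.0, 35.1, 21.3]
ee_rot: [-0.0, 0.681, 0.733, -0.0]
force: [-0.5, -3.0, 1.3]
grip_width: 0.467
```

Emit:
step_arm(plan="0.08 0 0 0 47;0.16 0 0 0 47;0.24 0 0 0 47;0.32 0 0 0 47;0.4 0 0 0 47")

```text
time_s: 12.3
eef_pos: [522.7, 39.1, 21.3]
ee_rot: [-0.0, 0.681, 0.733, -0.0]
force: [0.4, -3.5, 0.6]
grip_width: 0.473
```

The axis is now about 6.5 mm past the plate edge, and the overhead map puts the stop close to the near end of its range. From here I'll use small steps and check the force.

Emit:
step_arm(plan="0.05 0 0 0 47;0.1 0 0 0 47;0.15 0 0 0 47")

```text
time_s: 12.6
eef_pos: [522.6, 40.6, 21.3]
ee_rot: [0.0, 0.68, 0.733, -0.0]
force: [1.2, -2.9, 0.6]
grip_width: 0.47
```

Emit:
step_arm(plan="0.05 0 0 0 47;0.1 0 0 0 47;0.15 0 0 0 47")

```text
time_s: 12.9
eef_pos: [522.5, 42.1, 21.3]
ee_rot: [-0.0, 0.681, 0.733, -0.0]
force: [0.2, -3.4, 1.3]
grip_width: 0.471
```

Run:
```python
from h import *
ims=[]
a=np.radians(4.05);o=np.array([518-.07*1.5,96.5]);
for n in('scene','side'):
    im,d=cams.capture(n); C=cam(n)
    q=proj(n,[515,150,50],C)[0].astype(int); x0,y0=q[0]-50,q[1]-40
    cr=cv2.resize(im[y0:y0+80,x0:x0+100],(700,560)[:2],interpolation=cv2.INTER_CUBIC); ims.append(cv2.resize(cr,(375,300)))
    v,u=np.nonzero(d>0);p=world(n,d,u,v,C)
    X=(p[:,:2]-o)@np.array([[-np.sin(a),-np.cos(a)],[np.cos(a),-np.sin(a)]])
    m=(X[:,0]>5)&(X[:,0]<100)&(abs(X[:,1]-0)<40)
    for b in range(-30,31,10):
        k=m&(abs(X[:,1]-b)<5); s=k&(im[v,u].max(1)<110)&(p[:,2]>8)
        if s.sum(): print(n,b,s.sum(),np.round(np.percentile(X[s,0],[2,25,50,98])),np.round(np.median(p[s,2])))
save('stop.png',np.vstack(ims))
```

```text
scene -30 120 [ 5.  9. 36. 86.] 68.0
scene -20 82 [ 6. 12. 30. 85.] 76.0
scene -10 57 [ 6. 12. 15. 85.] 272.0
scene 0 40 [ 5.  6.  9. 69.] 309.0
scene 10 66 [ 7.  9. 67. 86.] 54.0
scene 20 64 [ 9. 11. 12. 86.] 186.0
scene 30 51 [10. 13. 13. 86.] 311.0
side 20 2 [24. 24. 24. 24.] 74.0
side 30 2 [81. 82. 84. 87.] 28.0
```

View pics/stop.png

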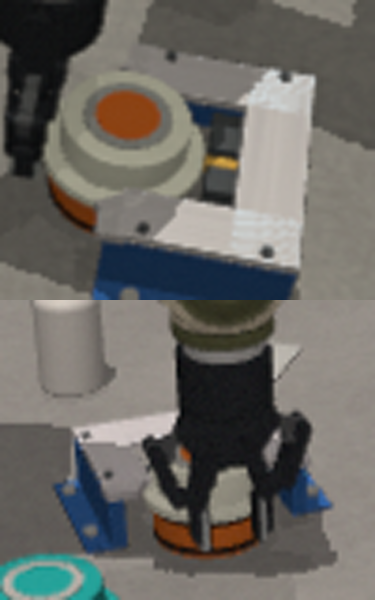

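Run:
```python
from h import *
a=np.radians(4.05);o=np.array([517.9,96.5])
for n,dz in(('scene',2.1),('side',-1.3)):
    f=np.load('/tmp/%s.npz'%n);im,d=f['im'],f['d'];C=cam(n)
    v,u=np.nonzero(d>0);p=world(n,d,u,v,C);c=im[v,u].astype(int)
    X=(p[:,:2]-o)@np.array([[-np.sin(a),-np.cos(a)],[np.cos(a),-np.sin(a)]]);z=p[:,2]-dz
    m=(X[:,0]>20)&(X[:,0]<130)&(abs(X[:,1])<40)&(z>12)&(z<52)&(c.max(1)<130)
    h,e=np.histogram(X[m,0],bins=range(40,100,3));print(n,list(zip(e,h)))
    m=(X[:,0]>20)&(X[:,0]<110)&(abs(X[:,1])<20)&(z>12)&(c[:,0]>c[:,2]+50)
    print('pin',m.sum(),np.round(np.percentile(X[m],[2,50,98],axis=0),1).tolist(),np.median(z[m]))
    m=(X[:,0]>40)&(X[:,0]<100)&(abs(X[:,1])<40)&(c.max(1)<130)&(z>35)
    print('top',np.percentile(X[m,0],[2,10,50]),np.median(z[m]))
```

```text
scene [(np.int64(40), np.int64(0)), (np.int64(43), np.int64(0)), (np.int64(46), np.int64(0)), (np.int64(49), np.int64(0)), (np.int64(52), np.int64(0)), (np.int64(55), np.int64(0)), (np.int64(58), np.int64(0)), (np.int64(61), np.int64(2)), (np.int64(64), np.int64(14)), (np.int64(67), np.int64(22)), (np.int64(70), np.int64(21)), (np.int64(73), np.int64(22)), (np.int64(76), np.int64(22)), (np.int64(79), np.int64(21)), (np.int64(82), np.int64(22)), (np.int64(85), np.int64(14)), (np.int64(88), np.int64(0)), (np.int64(91), np.int64(0)), (np.int64(94), np.int64(0))]
pin 31 [[61.2, -6.8], [71.5, -1.5], [85.2, 4.0]] 47.468480246979944
top [65.67860826 67.81844021 76.45266564] 49.42880742117149
side [(np.int64(40), np.int64(0)), (np.int64(43), np.int64(0)), (np.int64(46), np.int64(0)), (np.int64(49), np.int64(0)), (np.int64(52), np.int64(0)), (np.int64(55), np.int64(2)), (np.int64(58), np.int64(6)), (np.int64(61), np.int64(26)), (np.int64(64), np.int64(51)), (np.int64(67), np.int64(45)), (np.int64(70), np.int64(18)), (np.int64(73), np.int64(5)), (np.int64(76), np.int64(8)), (np.int64(79), np.int64(9)), (np.int64(82), np.int64(11)), (np.int64(85), np.int64(10)), (np.int64(88), np.int64(3)), (np.int64(91), np.int64(2)), (np.int64(94), np.int64(0))]
pin 24 [[58.2, -6.9], [68.3, 0.7], [90.2, 5.1]] 44.914577372343096
top [59.78112203 61.98447305 70.36386838] 47.88827341759108
```

Emit:
step_arm(plan="0.05 0 0 0 47;0.1 0 0 0 47;0.15 0 0 0 47")

```text
time_s: 13.3
eef_pos: [522.4, 43.6, 21.3]
ee_rot: [0.0, 0.681, 0.733, 0.0]
force: [0.4, -3.1, 1.5]
grip_width: 0.471
```

The initial images put the stop face at about 62–66 mm, so home is at an axis depth of roughly 10 mm or a little more, which is right about here. I'll creep.

Emit:
step_arm(plan="0.04 0 0 0 47;0.08 0 0 0 47")

```text
time_s: 13.5
eef_pos: [522.4, 44.4, 21.3]
ee_rot: [-0.0, 0.68, 0.733, -0.0]
force: [0.4, -3.2, 1.2]
grip_width: 0.468
```

Emit:
step_arm(plan="0.04 0 0 0 47;0.08 0 0 0 47")

```text
time_s: 13.7
eef_pos: [522.3, 45.2, 21.3]
ee_rot: [0.0, 0.68, 0.733, 0.0]
force: [0.8, -2.8, 2.2]
grip_width: 0.469
```

Emit:
step_arm(plan="0.04 0 0 0 47;0.08 0 0 0 47")

```text
time_s: 13.9
eef_pos: [522.3, 45.6, 21.3]
ee_rot: [0.0, 0.68, 0.733, -0.0]
force: [0.2, -7.6, 0.5]
grip_width: 0.474
```

Emit:
step_arm(plan="0.04 0 0 0 47;0.08 0 0 0 47")

```text
time_s: 14.1
eef_pos: [522.4, 45.9, 21.3]
ee_rot: [0.001, 0.68, 0.733, -0.0]
force: [-0.2, -11.0, 0.9]
grip_width: 0.467
```

Emit:
step_arm(plan="0.04 0 0 0 47;0.08 0 0 0 47;0.08 0 0 0 47")

```text
time_s: 14.4
eef_pos: [522.5, 46.1, 21.4]
ee_rot: [0.001, 0.68, 0.733, -0.001]
force: [0.1, -13.6, -0.5]
grip_width: 0.469
```

```bash
python3 look.py w5.png
```

```text
14.4 [522.45639894  46.05461161  21.38517051] [ 1.01158187e-03  6.80361016e-01  7.32876112e-01 -6.84793548e-04] 0.4690474296962169 [  0.08588831 -13.58815476  -0.49727042]
neck 92008 ((517.6741333007812, 109.6933822631836), 43.7070426940918)
plate 34930
((519.4781494140625, 101.32331085205078), (162.08560180664062, 86.35980987548828), 4.071512699127197)
front edge x by y-bin (bracket est frame):
-80 3.9
-70 3.1
-60 2.2
-50 15.2
55 6.1
65 1.6
75 3.8
slot edges y by x-bin
5 [-58.4  56.6 -82.   78.1]
15 [-52.1  50.7 -80.5  76.5]
25 [-49.8  48.5 -78.4  74.7]
35 [-47.7  46.1 -76.3  72.5]
45 [-47.5  45.8 -74.1  71. ]
```

The push met a firm stop. Force rose from 3 N to 13.6 N while the tool moved under 1 mm, and the canister is within 0.2 mm of the slot centre. I'll back off, rise and look.

Emit:
step_arm(plan="-0.3 0 0 0 47;-1 0 0 0 47;-3 0 0 0 47;-3 0 -5 0 47;-3 0 -10 0 47;-0 0 -14 0 47;3 0 -18 0 47;5 0 -20 0 47;5 0 -20 0 47;5 0 -20 0 47")

```text
time_s: 15.45
eef_pos: [518.1, 97.3, 220.5]
ee_rot: [-0.0, 0.68, 0.733, -0.0]
force: [0.0, -0.1, 0.9]
grip_width: 0.471
```

```bash
python3 look.py w6.png
```

```text
15.45 [518.10738492  97.3375679  220.54577416] [-4.02480276e-04  6.80213482e-01  7.33013899e-01 -2.83890229e-04] 0.47054731389373755 [ 0.00769924 -0.11694909  0.86122598]
neck 4167 ((517.373779296875, 119.20907592773438), 42.064239501953125)
plate 24862
((513.7716674804688, 162.72332763671875), (177.981201171875, 134.6582489013672), 4.093310356140137)
front edge x by y-bin (bracket est frame):
-80 5.0
-70 4.6
-60 6.0
-50 19.2
55 11.2
65 3.9
75 5.2
85 4.9
slot edges y by x-bin
5 [-59.5  57.9 -89.   87.9]
15 [-49.4  47.9 -89.1  88.2]
25 [-47.5  46.4 -88.2  87.5]
35 [-47.7  46.5 -86.9  85.8]
45 [-47.5  46.5 -86.8  86. ]
55 [-23.3  21.  -87.   85.7]
65 [-47.5  46.6 -87.   85.9]
75 [-47.5  46.6 -86.9  85.9]
85 [ -6.2   5.9 -86.7  85.7]
95 [ -1.3   1.  -86.3  85.4]
105 [ -1.2   1.1 -86.3  85.4]
```

View pics/w6.png

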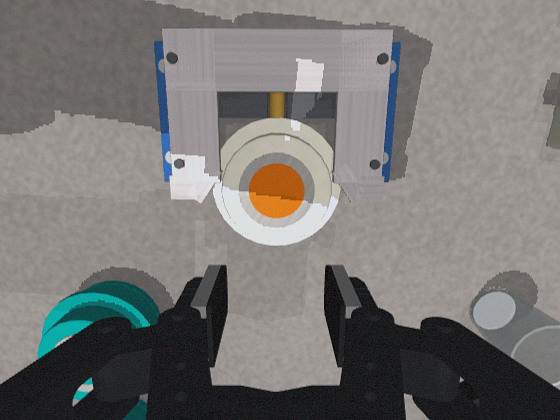

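The collar's front edge, at (277,118), meets the dark stop block with no visible gap. I'll zoom in and measure along the centre line.

Run:
```python
from h import *
f=np.load('/tmp/w.npz');im,d=f['im'],f['d'];C=cam('wrist')
save('w6c.png',cv2.resize(im[85:145,205:350],None,fx=5.5,fy=5.5,interpolation=cv2.INTER_NEAREST))
a=np.radians(4.05)
for u in(245,262,277,292,310):
    v=np.arange(90,135,2 if u!=277 else 1);p=world('wrist',d,np.full_like(v,u),v,C)
    x=(p[:,:2]-[517.9,96.5])@[-np.sin(a),np.cos(a)]
    print(u,[(int(b),round(q),round(z),int(im[b,u].mean())) for b,q,z in zip(v,x,p[:,2])][::1 if u==277 else 2])
```

```text
245 [(90, 89, 55, 143), (94, 86, 51, 68), (98, 83, 50, 68), (102, 80, 49, 70), (106, 77, 49, 71), (110, 74, 49, 70), (114, 70, 49, 71), (118, 67, 0, 89), (122, 63, 0, 96), (126, 61, 45, 165), (130, 58, 46, 178), (134, 54, 45, 180)]
262 [(90, 88, 57, 149), (94, 86, 50, 71), (98, 83, 50, 69), (102, 80, 50, 64), (106, 77, 48, 68), (110, 74, 50, 67), (114, 71, 49, 69), (118, 67, -2, 78), (122, 64, 46, 179), (126, 61, 46, 180), (130, 58, 45, 181), (134, 55, 49, 162)]
277 [(90, 89, 56, 145), (91, 88, 54, 114), (92, 88, 47, 93), (93, 87, 47, 99), (94, 86, 47, 110), (95, 85, 47, 111), (96, 85, 47, 110), (97, 84, 46, 112), (98, 83, 47, 112), (99, 82, 47, 109), (100, 81, 47, 109), (101, 81, 48, 108), (102, 80, 47, 111), (103, 79, 47, 112), (104, 78, 46, 111), (105, 78, 47, 112), (106, 77, 46, 111), (107, 76, 47, 111), (108, 75, 48, 111), (109, 74, 47, 110), (110, 74, 47, 112), (111, 73, 46, 112), (112, 72, 48, 110), (113, 71, 45, 111), (114, 71, 47, 108), (115, 70, 47, 108), (116, 69, 48, 113), (117, 68, 45, 119), (118, 67, 46, 160), (119, 67, 44, 183), (120, 66, 44, 180), (121, 65, 46, 185), (122, 64, 46, 180), (123, 63, 44, 182), (124, 63, 45, 180), (125, 62, 46, 177), (126, 61, 43, 178), (127, 60, 46, 178), (128, 59, 45, 182), (129, 59, 47, 182), (130, 58, 45, 184), (131, 57, 45, 184), (132, 56, 45, 165), (133, 56, 66, 122), (134, 56, 72, 107)]
292 [(90, 89, 56, 144), (94, 86, 49, 67), (98, 83, 48, 67), (102, 80, 49, 72), (106, 77, 49, 101), (110, 74, 49, 100), (114, 71, 49, 98), (118, 67, 0, 94), (122, 64, 44, 226), (126, 61, 46, 226), (130, 58, 44, 183), (134, 55, 46, 186)]
310 [(90, 89, 56, 215), (94, 86, 50, 96), (98, 83, 49, 95), (102, 80, 48, 94), (106, 77, 49, 100), (110, 74, 49, 86), (114, 71, 50, 70), (118, 67, 0, 86), (122, 64, -1, 94), (126, 61, 46, 117), (130, 58, 44, 183), (134, 55, 45, 180)]
```

View pics/w6c.png

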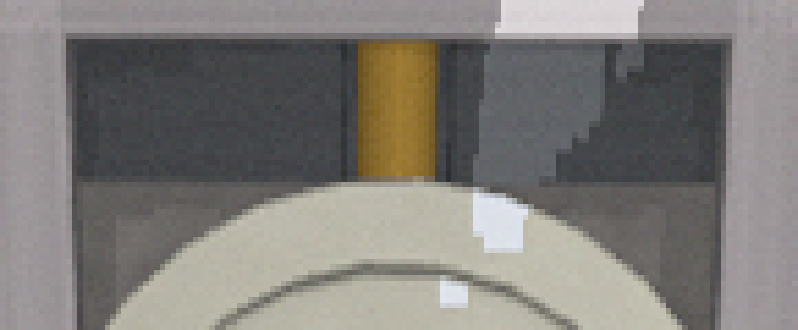

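The zoom shows the collar rim level with the stop's face at crop row 180, and the pin sunk to that face, so the canister is home. I'll hand in.

Run:
```python
from h import *
s=readout.sense();print(s['time_s'],s['force']);print(workorder.finish_job())
```

```text
15.5 [-0.28801151  0.07761616 -0.30917712]
the job is handed in; nothing more can be done
None
```

The canister is in the bracket and fully home against the depth stop, and I handed the job in at 15.5 s. I pushed it upright with a half-closed two-finger cradle on its collar, moved it onto the slot line, and crept the last millimetres until it met the stop.

- **Stop contact:** the push force rose from about 3 N to 13.6 N while the tool moved less than 1 mm. That stays below the 28 N limit.
- **Position:** the last fix before backing off put the canister within about 0.2 mm of the slot centre and about 13 mm past the plate's front edge.
- **Last picture:** taken after the gripper backed off and rose clear, it shows the collar rim level with the stop's face and the feeler pin pressed in. Any gap is under about 1 mm. The robot touches nothing, with wrist force near 0.

**Limits and disagreements:**
- I judged the feeler pin from the picture, as the robot's state does not report it.
- The first long-range depth estimate put home at about 9–11 mm, a few millimetres short of where the stop was felt. The close-up supports the felt position.
- The neck fit in the last picture was off by several millimetres because part of the plate was included, so I did not use it.
- I planned the path clear of the bystanders, but did not re-measure them at the end.

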